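# Lay two espresso serving boards: cups, spoons and the water glass

## Robot

A 7-joint arm with a two-finger parallel gripper is mounted at the origin on a cart in front of the work surface, level with it; the furniture and walls round the work are solid. World frame = base frame: x ahead of the robot, y to its left, z up, the work surface at z = 0. Lengths are in m, angles in rad, forces in N, time in s.
With the tool pointing down it reaches from about 0.425 to 0.925 m from the base axis. Payload 6.8 kg.
Tool frame: the origin (TCP) lies at the very end of the fingers, on their centre line; the grasp point (between the pads) lies 19 mm behind it; z points along the fingers, y is the direction in which the jaws open and shut (so a half turn about z gives the same grasp; the last joint's range is limited). The gripper opens to 85 mm and grips with 20 to 120 N. Pads are 22 mm wide; open, the fingers measure 114 mm over their backs; the gripper's body (76 mm by 85 mm) begins 54 mm behind the grasp point. The pads swing forward as they close: fully open they stand 13 mm farther back than shut.
Start: joints at [-1.452, 0.477, 0.022, 1.555, -0.011, 1.109, -0.083], TCP at [0.152, 0.658, 0.231] pointing down, gripper open.
Joint ranges: [-2.96, 2.96], [-0.34, 2.1], [-1.41, 1.46], [0.24, 2.44], [-1.37, 4.51], [0.17, 1.92], [-2.96, 2.96]. Speed limits (rad/s): [2.39, 2.39, 3.14, 3.14, 3.14, 3.14, 3.14].

## Interface

Orientations are given as a unit quaternion [w, x, y, z].
In Python, from station import bot gives the robot as it stands.
- The arm moves only by the tool move_arm, never from a script. Its argument "commands" is text: rows parted by semicolons, each of 7 numbers parted by spaces: the opening, from 0 (shut) to 1 (fully open), then the shift along the tool's x, y, z in cm, then the turn, a rotation vector about the tool's x, y, z in degrees. In form: gripper tx ty tz rx ry rz; .... A call has 1 to 12 rows; each row shifts and turns the commanded pose from where the row before left it, along the tool's axes as they then stand; what a row does not reach is not made up. A row lasts 1/12 s, in which the tool goes at most 41.7 mm and 7.16 degrees, less where a joint would pass 70% of its speed; a pose out of reach is approached as far as the arm can. A call with a gripper value outside its range is refused whole. The fingers move at their own pace and stop on an object; "force" is the grip in N (left out, the last holds). Time passes only in rows, so rows that do not move let the fingers close. It gives the time, the measured TCP pose, the force and the opening at its end, in the units of the state.
- bot.get_obs(): the state, without advancing time (a new reading comes with each control period).
- bot.read_camera(name): name is "scene" or "top" or "wrist"; returns a dict with "img" (420x560x3 uint8, red, green, blue), "K" (3x3 intrinsics, pixels), "rvec" (rotation vector, rad) and "tvec" (3), from world to camera coordinates, as OpenCV has them; the wrist camera has in their place "hand_eye" (4x4, takes a point from camera to tool coordinates, whose origin is the TCP and whose axes are the flange's). Camera axes: x right, y down, z forward; pixel columns grow to the right and rows downward; lengths in m; the calibration is good to about 2 mm. A picture is of the moment at which its call begins: read the wrist's pose just before it. There is no depth.
- bot.hand_in(): hands the job in, once; it reports no verdict.
The state is a dict: "t": time; "q": joint angles; "joint_vel": joint speeds; "joint_torque": joint torques, N m; "eef_pos": TCP position; "tool_rot": TCP orientation; "contact_force": force on the tool from outside, world axes, zero at the start; "torque": the same for the moment, N m; "gripper_width": opening from 0.0 (shut) to 1.0 (fully open).
Only numpy, scipy, OpenCV 4.12 (cv2) and the standard library are available. Lean on these libraries where they do the work, as an engineer would, in place of code of your own. Each camera call takes 0.05 s, during which the arm holds its last target. There are 200 camera calls.

## Task

Lay the two coffee boards for serving: each board gets a cup and a spoon and the longer board also the water glass, everything standing or lying fully down in the recess made for it, with both cup handles pointing to the right as seen from the robot. Leave the timer and the tealights standing where they are.

Things in the scene. Friction and masses are not known exactly. Their poses are not given: they have to be found in the camera images.
- cup_a: white china espresso cup: round body 60 mm across, 49 mm high, narrowing to about 50 mm at 16 mm up and to a 42 mm foot; loop handle 15 to 47 mm up. Origin at foot level, z up; the body's centre line is at its y = +11.5 mm, the handle points along its -y and ends at y = -42 mm. Grip across the body along its x, 30 mm up. 0.11 kg. Either cup may go on either board.
- cup_b: white china espresso cup: round body 60 mm across, 49 mm high, narrowing to about 50 mm at 16 mm up and to a 42 mm foot; loop handle 15 to 47 mm up. Origin at foot level, z up; the body's centre line is at its y = +11.5 mm, the handle points along its -y and ends at y = -42 mm. Grip across the body along its x, 30 mm up. 0.11 kg. A second cup like the first.
- glass: small clear glass, 48 mm across the rim, foot 38 mm, 61 mm high, open end up; the one standing among the coffee things (glasses by the tap are not part of the job). Origin: centre of its underside; z up; it is round. Grip across it 35 mm up. Starts on the woven tray, whose top is 8 mm above the worktop. 0.07 kg.
- spoon_a: steel teaspoon lying flat, 130 mm long, 11 mm high, bowl 27 mm wide. Origin: middle of length and width, at the underside; x along it. For contact it is its convex outline, 20 mm wide and 11 mm high at the middle; grip it there, tips 3 mm above what it lies on, and let go with the tips just above the board's top face. 0.02 kg. Either spoon may go on either board, either way round.
- spoon_b: steel teaspoon lying flat, 130 mm long, 11 mm high, bowl 27 mm wide. Origin: middle of length and width, at the underside; x along it. For contact it is its convex outline, 20 mm wide and 11 mm high at the middle; grip it there, tips 3 mm above what it lies on, and let go with the tips just above the board's top face. 0.02 kg. A second spoon like the first.
- board_long: the longer of two wooden coffee serving boards, 128 mm deep (x) by 224 mm wide (y), 18 mm high, fixed. Origin: centre of its underside; x away from the robot, y to the left. Top face 18 mm up; recesses 5 mm deep, floors 13 mm up. Cup recess 58 mm across, centre x +30, y -32 mm; glass recess 54 mm across, centre x +30, y +68 mm; spoon recess 44 mm (x) by 156 mm (y), centre x -37, y 0.
- board_short: the shorter wooden coffee serving board, 128 mm deep (x) by 176 mm wide (y), 18 mm high, fixed. Origin and axes as for the long one. Top face 18 mm up; recesses 5 mm deep, floors 13 mm up. Cup recess 58 mm across, centre x +30, y +16 mm; spoon recess 44 mm (x) by 156 mm (y), centre x -37, y 0. No glass recess.
- timer: round kitchen timer, white with a wooden upper half, 69 mm across, 44 mm high; origin at the centre of its underside. Stays where it is.
- tealight_a: tealight in a metal cup with yellowish wax, 38 mm across, 15 mm high, at the back of the woven tray; origin at the centre of its underside. Stays where it is. Above it a wall cabinet begins: its front is at x = 0.70 m, its lower edge 0.46 m up, so keep the wrist low or in front of it.
- tealight_b: tealight in a metal cup with green wax, 38 mm across, 17 mm high; origin at the centre of its underside. Stays where it is.
Not all that is in view belongs to the job. Leave any yellow look-alike of the glass alone.

How it is judged:
By the outcome, as a careful person would: the job done as asked, in the order asked, and still so for the second after the job is handed in, with the robot touching nothing.
It also fails if it takes over 138 s, if anything falls off the work surface, if the arm or the gripper's body presses on something with over 40 N, if the wrist force passes 120 N, or if a joint passes its speed limit or range.

## Working session

There is one attempt and no reset: what is moved stays moved. The work goes in short steps, Python scripts to look and compute and a tool call to move; the robot and the scene stay as the last step left them, time stands still between calls to the robot, and variables do not carry over. Pictures are saved under pics/ and viewed, about 12 in all and at most 16, crops included, and the job is handed in when it is done.

Besides the shell and the picture viewer there is one more tool, called after ">>>" in YAML: its name, and indented under it one key for each argument. move_arm: Moves the arm, as the interface text tells. Its arguments: {"type":"object","properties":{"commands":{"type":"string"},"force":{"type":"number"}},"required":["commands"]}

```bash
mkdir -p pics
python3 - <<'E'
from station import bot
import cv2,numpy as np
o=bot.get_obs();print({k:np.round(v,3) for k,v in o.items()})
for n in ['scene','top']:
    c=bot.read_camera(n);cv2.imwrite(f'pics/{n}0.png',cv2.resize(c['img'][:,:,::-1],(800,600),interpolation=cv2.INTER_CUBIC))
    R=cv2.Rodrigues(c['rvec'])[0];print(n,np.round(c['K'],1).tolist(),np.round(-R.T@c['tvec'].ravel(),3),np.round(R,2).tolist())
print(bot.read_camera('wrist')['hand_eye'])
E
ls
```

```text
{'t': np.float64(0.0), 'q': array([-1.452,  0.478,  0.022,  1.556, -0.012,  1.109, -0.083]), 'joint_vel': array([-0.001, -0.001, -0.002, -0.001,  0.001,  0.001,  0.   ]), 'joint_torque': array([ 0.0000e+00, -5.9646e+01,  1.6080e+00, -2.8120e+01,  1.2000e-02,
        9.0000e-03, -0.0000e+00]), 'eef_pos': array([0.152, 0.657, 0.23 ]), 'tool_rot': array([-0.   ,  0.113,  0.994, -0.001]), 'contact_force': array([-0.231,  0.011, -0.261]), 'torque': array([-0.026,  0.019, -0.036]), 'gripper_width': np.float64(1.003)}
scene [[482.9, 0.0, 280.8], [0.0, 482.9, 205.8], [0.0, 0.0, 1.0]] [ 0.083 -0.622  0.591] [[0.77, -0.64, 0.02], [-0.36, -0.45, -0.82], [0.53, 0.62, -0.57]]
top [[425.3, 0.0, 272.2], [0.0, 425.3, 210.7], [0.0, 0.0, 1.0]] [ 4.550e-01 -1.000e-03  1.018e+00] [[-0.01, -1.0, 0.02], [-0.99, 0.01, -0.15], [0.15, -0.02, -0.99]]
[[ 1.63971748e-04 -9.44312912e-01 -3.29048776e-01  8.52512181e-02]
 [ 9.99999937e-01  5.16586506e-05  3.50069093e-04 -7.56176582e-04]
 [-3.13576549e-04 -3.29048813e-01  9.44312861e-01 -1.42538083e-01]
 [ 0.00000000e+00  0.00000000e+00  0.00000000e+00  1.00000000e+00]]
pics
```

View pics/scene0.png

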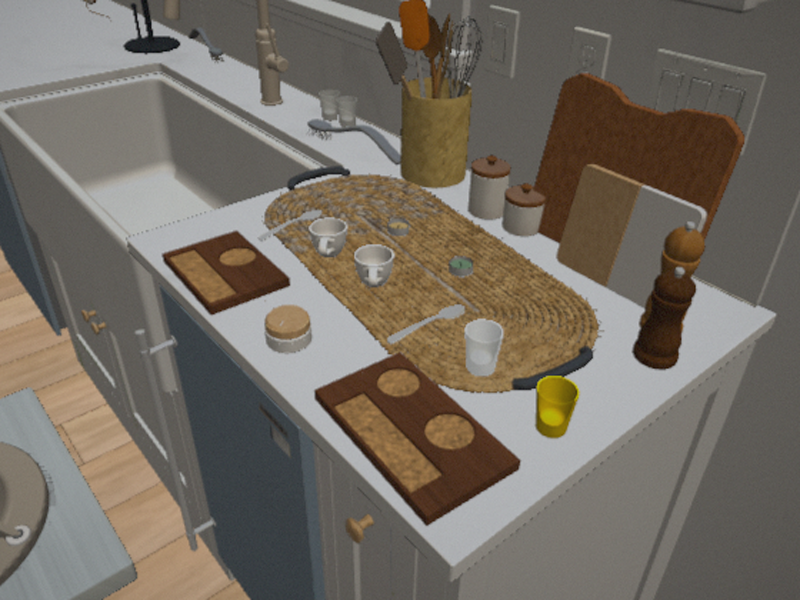

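View pics/top0.png

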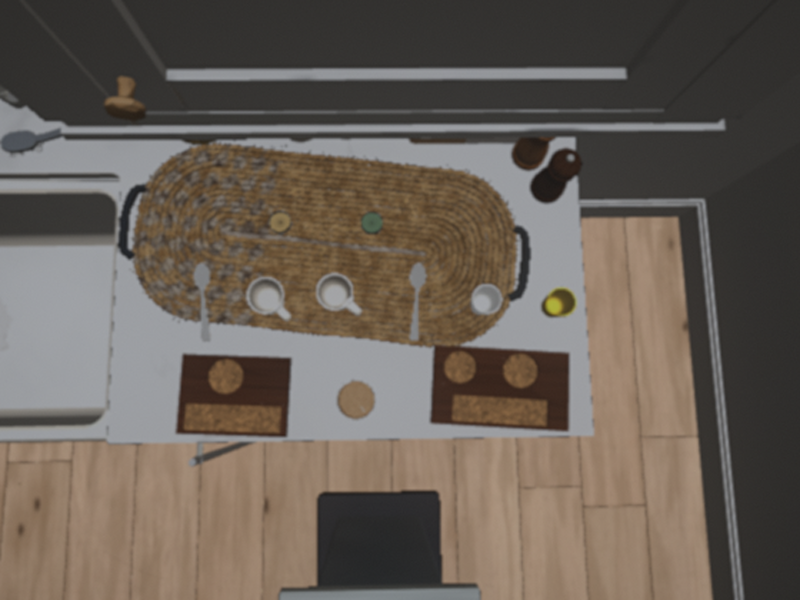

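The scene picture shows the long board at front right (410,435 of 800×600) and the short board at left (225,270). Both cups, the spoons and the glass are on the tray. The top view has cups at (265,295) and (335,292), spoons at (204,300) and (417,300), and the glass at (487,299). The boards are at (235,395) and (500,388).

```bash
cat > h.py <<'E'
import numpy as np,cv2
from station import bot
from scipy.spatial.transform import Rotation as Ro
def ray(c,px,z,pose=None):
    """pixels (N,2) -> world points on the plane at height z"""
    p=cv2.undistortPoints(np.float64(px).reshape(-1,1,2),c['K'],None).reshape(-1,2)
    d=np.c_[p,np.ones(len(p))]
    if 'hand_eye' in c:
        T=pose@c['hand_eye'];R,o=T[:3,:3],T[:3,3]
    else:
        Rw=cv2.Rodrigues(np.float64(c['rvec']))[0];R=Rw.T;o=-Rw.T@np.ravel(c['tvec'])
    d=d@R.T
    return o+d*((z-o[2])/d[:,2])[:,None]
def pose():
    o=bot.get_obs();T=np.eye(4);q=o['tool_rot']
    T[:3,:3]=Ro.from_quat(np.r_[q[1:],q[0]]).as_matrix();T[:3,3]=o['eef_pos'];return T
def go(x,y,z,ydir=None,T=None):
    """turn so the tool y axis lies along angle ydir (deg, world, mod 180), then the shift in the turned tool axes, cm"""
    T=pose() if T is None else T;R=T[:3,:3]
    a=np.degrees(np.arctan2(R[1,1],R[0,1]))
    dw=0 if ydir is None else (ydir-a+90)%180-90
    R2=Ro.from_euler('z',dw,degrees=True).as_matrix()@R
    print('rz %.1f then cm'%-dw,np.round(100*R2.T@(np.array([x,y,z])-T[:3,3]),2),'tilt',np.round(R[:2,2],3))
E
python3 - <<'E'
from h import *
c=bot.read_camera('top');im=c['img'];hsv=cv2.cvtColor(im,cv2.COLOR_RGB2HSV);s=.7
H,S,V=cv2.split(hsv)
def roi(m,x0,y0,x1,y1):
    k=np.zeros_like(m);k[int(y0*s):int(y1*s),int(x0*s):int(x1*s)]=1;return (m.astype(np.uint8)&k)
def big(m):
    cs,_=cv2.findContours(m,cv2.RETR_EXTERNAL,cv2.CHAIN_APPROX_NONE);return max(cs,key=cv2.contourArea)
vis=im.copy()
def show(k): cv2.drawContours(vis,[np.int32(k).reshape(-1,1,2)],-1,(255,0,255),1)
for n,b in dict(short=(165,345,300,445),long=(420,338,580,440)).items():
    k=cv2.convexHull(big(roi(V<110,*b)));show(k)
    w=ray(c,k.reshape(-1,2)+0.0,.018)[:,:2]*1000;r=cv2.minAreaRect(np.float32(w));print(n,np.round(r[0],1),np.round(r[1],1),round(r[2],2))
    m=roi((S>60)&(V>75)&(H>8)&(H<30),*b)
    for q in cv2.findContours(m,cv2.RETR_EXTERNAL,cv2.CHAIN_APPROX_NONE)[0]:
        if cv2.contourArea(q)>150:
            w=ray(c,q.reshape(-1,2),.013)[:,:2]*1000;r=cv2.minAreaRect(np.float32(w));print('  rec',np.round(r[0],1),np.round(r[1],1),round(r[2],1));show(q)
white=(S<60)&(V>95)
for n,b,z in [('cupL',(240,268,300,330),.057),('cupR',(305,265,370,325),.057),('glass',(465,275,508,322),.069)]:
    m=roi(white,*b);m=cv2.morphologyEx(m,cv2.MORPH_CLOSE,np.ones((5,5)));k=cv2.convexHull(big(m));f=np.zeros_like(m);cv2.drawContours(f,[k],-1,1,-1)
    body=cv2.morphologyEx(f,cv2.MORPH_OPEN,cv2.getStructuringElement(cv2.MORPH_ELLIPSE,(19,19))) if n!='glass' else f
    q=big(body);show(q);show(k);(e,ax,an)=cv2.fitEllipse(q);pc=ray(c,[e],z)[0]*1000
    kk=k.reshape(-1,2);tip=kk[np.argmax(np.linalg.norm(kk-np.array(e),axis=1))];pt=ray(c,[tip],.045)[0]*1000
    print(n,np.round(e,1),np.round(ax,1),'ctr',np.round(pc[:2],1),'tip',np.round(pt[:2],1),'dir',np.degrees(np.arctan2(*(pt-pc)[[1,0]])).round(1))
for n,b in [('spL',(190,258,215,345)),('spR',(405,258,430,345))]:
    q=big(roi(white if n!='spL' else white&True,*b));show(q);w=ray(c,q.reshape(-1,2),.014)[:,:2]*1000;r=cv2.minAreaRect(np.float32(w));print(n,np.round(r[0],1),np.round(r[1],1),round(r[2],1))
for n,b in [('timer',(330,370,385,425)),('tlA',(265,208,295,238)),('tlB',(357,208,388,238))]:
    print(n,np.round(ray(c,[((b[0]+b[2])/2*s,(b[1]+b[3])/2*s)],.02)[0]*1000))
cv2.imwrite('pics/m.png',cv2.resize(vis[165:315,110:415,::-1],(800,393),interpolation=cv2.INTER_CUBIC))
E
```

```text
short [460.  230.1] [177.7 127.8] 87.01
  rec [423.3 232.8] [157.2  44.4] 87.3
  rec [490.8 246.2] [55.9 53.4] 1.3
long [ 474.1 -200.8] [230.9 143. ] 85.83
  rec [ 428.  -200.4] [155.4  47.2] 85.8
  rec [ 493.7 -237.5] [54.6 56.7] 87.5
  rec [ 500.9 -138.2] [49.7 54.1] 88.4
  rec [ 542.3 -119.4] [90.6 14.3] 89.3
cupL [184.3 212. ] [35.  37.1] ctr [603.7 177.7] tip [566.7 216.5] dir 133.7
cupR [235.3 205.1] [25.6 31.1] ctr [618.4  61.9] tip [587.5  24.2] dir -129.2
glass [341.6 211.3] [22.6 29.9] ctr [ 599.5 -179.6] tip [ 573.1 -211.6] dir -129.4
spL [613. 288.] [137.9  38.1] 2.0
spR [610.6 -70.9] [ 28.9 130.9] 88.9
timer [453.  30.  20.]
tlA [746. 159.  20.]
tlB [744.   3.  20.]
```

View pics/m.png

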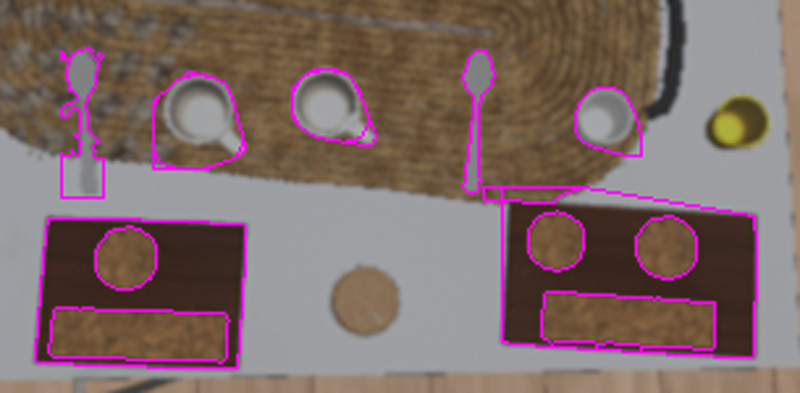

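The board and recess outlines in the overlay fit well. The right cup, right spoon and glass are roughly right. The left cup and left spoon masks leaked, so I'll move above the cups for a wrist look.

```bash
python3 -c "
from h import *
go(.61,.12,.25,140)"
```

```text
rz -63.0 then cm [ 11.71 -69.65  -1.85] tilt [-0.    -0.001]
```

>>> move_arm:
  commands: "1 0 0 0 0 0 -7;1 0 0 0 0 0 -7;1 0 0 0 0 0 -7;1 0 0 0 0 0 -7;1 0 0 0 0 0 -7;1 0 0 0 0 0 -7;1 0 0 0 0 0 -7;1 0 0 0 0 0 -7;1 0 0 0 0 0 -7;1 0.6 -3.5 0 0 0 0;1 0.6 -3.5 0 0 0 0;1 0.6 -3.5 0 0 0 0"

```text
t: 1.2
eef_pos: [0.221, 0.5754, 0.2308]
tool_rot: [-0.0, -0.423, 0.906, -0.0]
contact_force: [1.2, -0.1, 0.1]
gripper_width: 0.995
```

>>> move_arm:
  commands: "1 0.6 -3.5 -0.1 0 0 0;1 0.6 -3.5 -0.1 0 0 0;1 0.6 -3.5 -0.1 0 0 0;1 0.6 -3.5 -0.1 0 0 0;1 0.6 -3.5 -0.1 0 0 0;1 0.6 -3.5 -0.1 0 0 0;1 0.6 -3.5 -0.1 0 0 0;1 0.6 -3.5 -0.1 0 0 0;1 0.6 -3.5 -0.1 0 0 0;1 0.6 -3.5 -0.1 0 0 0;1 0.6 -3.5 -0.1 0 0 0;1 0.6 -3.5 -0.1 0 0 0"

```text
t: 2.2
eef_pos: [0.4969, 0.2498, 0.2434]
tool_rot: [0.0, -0.423, 0.906, 0.0]
contact_force: [0.2, 0.7, -0.5]
gripper_width: 1.0
```

>>> move_arm:
  commands: "1 0.6 -3.5 0 0 0 0;1 0.6 -3.5 0 0 0 0;1 0.6 -3.5 0 0 0 0;1 0.6 -3.5 0 0 0 0;1 0.2 -3 0 0 0 0;1 0 0 0 0 0 0;1 0 0 0 0 0 0"

```text
t: 2.78
eef_pos: [0.6105, 0.1199, 0.2428]
tool_rot: [-0.0, -0.421, 0.907, -0.0]
contact_force: [-0.4, -0.3, -1.6]
gripper_width: 1.002
```

Run:
```python
from h import *
T=pose();np.save('T1.npy',T);c=bot.read_camera('wrist');np.save('c1.npy',c,allow_pickle=True)
print(np.round(T,3),bot.get_obs()['t'],c['K'][0,0])
cv2.imwrite('pics/w1.png',c['img'][:,:,::-1])
```

```text
[[-0.646 -0.763 -0.     0.61 ]
 [-0.763  0.646 -0.001  0.12 ]
 [ 0.001 -0.    -1.     0.243]
 [ 0.     0.     0.     1.   ]] 2.8333 342.36307722234
```

View pics/w1.png

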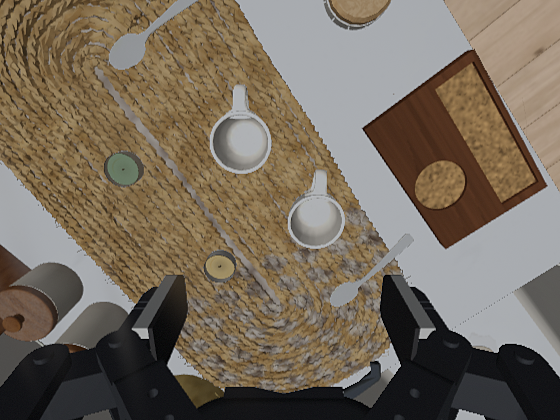

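The wrist view is clear. The right cup's rim is at (241,141) with its handle tip at (240,88). The left cup is at (316,220) with its tip at (320,173). The left spoon runs from (333,298) to (411,237), and the short board is at (455,150).

Run:
```python
from h import *
T=np.load('T1.npy');c=np.load('c1.npy',allow_pickle=True).item();im=c['img'];S,V=cv2.split(cv2.cvtColor(im,cv2.COLOR_RGB2HSV))[1:]
vis=im.copy()
for n,b in [('cupR',(200,75,280,182)),('cupL',(278,162,352,258))]:
    m=np.zeros(S.shape,np.uint8);x0,y0,x1,y1=b
    m[y0:y1,x0:x1]=((S<40)&(V>130))[y0:y1,x0:x1]
    q=max(cv2.findContours(m,0,1)[0],key=cv2.contourArea);f=np.zeros_like(m);cv2.drawContours(f,[q],-1,1,-1)
    f=cv2.morphologyEx(f,cv2.MORPH_OPEN,cv2.getStructuringElement(cv2.MORPH_ELLIPSE,(31,31)))
    k=max(cv2.findContours(f,0,1)[0],key=cv2.contourArea)
    w=ray(c,k.reshape(-1,2),.057,T)[:,:2].astype(np.float32)*1000;e=cv2.fitEllipse(w)
    h=q.reshape(-1,2);tip=h[h[:,1]<h[:,1].min()+4].mean(0);pt=ray(c,[tip],.052,T)[0,:2]*1000;d=pt-e[0]
    print(n,np.round(e[0],1),np.round(e[1],1),'tip',np.round(pt,1),np.linalg.norm(d).round(1),'dir',np.degrees(np.arctan2(d[1],d[0])).round(1))
    cv2.drawContours(vis,[k,q],-1,(255,0,255),1)
for n,p,z in [('spL ends',[(332,300),(411,237)],.014),('tealights',[(124,168),(220,265)],.024)]: print(n,np.round(ray(c,np.float64(p),z,T)[:,:2]*1000,1).tolist())
cs=cv2.convexHull(max(cv2.findContours(((V<120)*np.uint8(1))[40:250,360:550].copy(),0,1)[0],key=cv2.contourArea))+[360,40]
w=ray(c,cs.reshape(-1,2),.018,T)[:,:2].astype(np.float32)*1000;print('short',cv2.minAreaRect(w));cv2.drawContours(vis,[cs],-1,(255,0,255),1)
print('cup recess',np.round(ray(c,[(440.5,185)],.013,T)*1000,1))
cv2.imwrite('pics/w1m.png',cv2.resize(vis[40:310,190:550,::-1],None,fx=2,fy=2))
```

```text
cupR [618.9  65.7] [57.6 61.1] tip [584.9  27.3] 51.3 dir -131.5
cupL [614.4 176.3] [57.9 60.5] tip [578.7 137.9] 52.4 dir -132.9
spL ends [[673.0, 289.2], [548.2, 280.3]]
tealights [[739.4, 6.5], [741.8, 158.3]]
short ((458.1881408691406, 230.71990966796875), (178.9230499267578, 129.90060424804688), 87.2533187866211)
cup recess [[487.4 248.4  13. ]]
```

View pics/w1m.png

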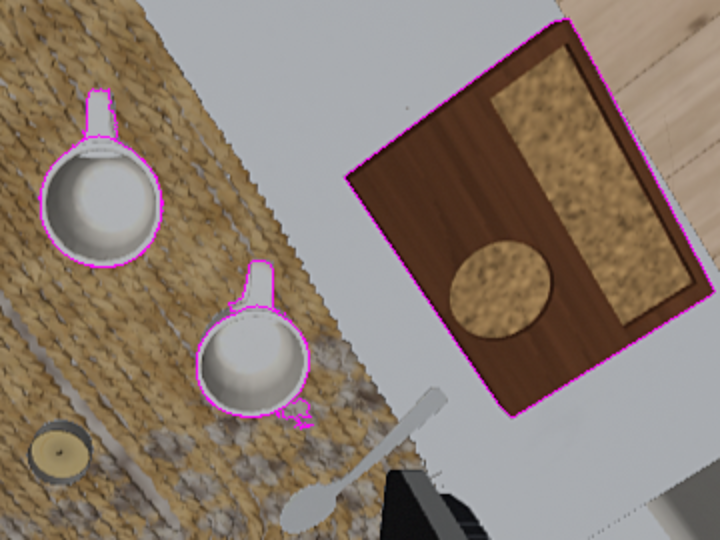

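Both cup fits are good: rim circles are 58–61 mm, and the handle tips are 51–52 mm out. Next is the left cup, which goes to the short board.

```bash
cat >> h.py <<'E'
def path(*wp):
    T=pose()
    for w in wp:
        go(*w,T=T);T=T.copy();R=T[:3,:3]
        if len(w)>3:
            a=np.degrees(np.arctan2(R[1,1],R[0,1]));dw=(w[3]-a+90)%180-90
            T[:3,:3]=Ro.from_euler('z',dw,degrees=True).as_matrix()@R
        T[:3,3]=w[:3]
E
python3 -c "
from h import *
path((.6145,.1765,.10,137.5),(.6145,.1765,.019),(.6145,.1765,.13),(.49,.246,.13,179),(.49,.246,.026))"
```

```text
rz 2.4 then cm [-4.37  3.31 14.28] tilt [-0.001  0.   ]
rz 0.0 then cm [-0.   -0.01  8.1 ] tilt [-0.001  0.   ]
rz 0.0 then cm [ 1.00e-02  1.00e-02 -1.11e+01] tilt [-0.001  0.   ]
rz -41.5 then cm [-6.730e+00  1.257e+01  1.000e-02] tilt [-0.001  0.   ]
rz 0.0 then cm [-1.00e-02 -1.00e-02  1.04e+01] tilt [-0.001 -0.001]
```

>>> move_arm:
  commands: "1 0 0 0 0 0 2.4;1 -1.1 0.83 3.5 0 0 0;1 -1.1 0.83 3.5 0 0 0;1 -1.1 0.83 3.5 0 0 0;1 -1.07 0.82 3.78 0 0 0;1 0 0 2 0 0 0;1 0 0 2 0 0 0;1 0 0 2 0 0 0;1 0 0 1.5 0 0 0;1 0 0 0.6 0 0 0;1 0 0 0 0 0 0;1 0 0 0 0 0 0"
  force: 40

```text
t: 3.83
eef_pos: [0.6144, 0.1779, 0.02]
tool_rot: [0.0, -0.404, 0.915, 0.0]
contact_force: [0.2, -0.1, 0.2]
gripper_width: 0.999
```

>>> move_arm:
  commands: "0 0 0 0 0 0 0;0 0 0 0 0 0 0;0 0 0 0 0 0 0;0 0 0 0 0 0 0;0 0 0 0 0 0 0;0 0 0 0 0 0 0;0 0 0 0 0 0 0;0 0 0 0 0 0 0"
  force: 40

```text
t: 4.5
eef_pos: [0.6155, 0.1773, 0.0213]
tool_rot: [0.001, -0.404, 0.915, 0.0]
contact_force: [-1.5, -0.1, 6.0]
gripper_width: 0.667
```

>>> move_arm:
  commands: "0 0 0 -0.5 0 0 0;0 0 0 -1.5 0 0 0;0 0 0 -3 0 0 0;0 0 0 -3 0 0 0;0 0 0 -3 0 0 0;0 0 0 0 0 0 -7;0 0 0 0 0 0 -7;0 0 0 0 0 0 -7;0 0 0 0 0 0 -7;0 0 0 0 0 0 -7;0 0 0 0 0 0 -6.5;0 0 0 0 0 0 0"

```text
t: 5.5
eef_pos: [0.6147, 0.1764, 0.13]
tool_rot: [0.0, -0.703, 0.711, -0.0]
contact_force: [0.8, -0.1, -2.4]
gripper_width: 0.664
```

```bash
python3 -c "
from h import *
path((.49,.246,.13,179),(.49,.246,.024));print(bot.get_obs()['gripper_width'])"
```

```text
rz 0.3 then cm [-6.75 12.59 -0.  ] tilt [0. 0.]
rz 0.0 then cm [ 0.   0.  10.6] tilt [0. 0.]
0.6644805063815734
```

>>> move_arm:
  commands: "0 -1.7 3.15 0 0 0 0;0 -1.7 3.15 0 0 0 0;0 -1.7 3.15 0 0 0 0;0 -1.65 3.14 0 0 0 0;0 0 0 3 0 0 0;0 0 0 3 0 0 0;0 0 0 2.5 0 0 0;0 0 0 1 0 0 0;0 0 0 0.5 0 0 0;0 0 0 0 0 0 0;0 0 0 0 0 0 0"

```text
t: 6.42
eef_pos: [0.4907, 0.2466, 0.0305]
tool_rot: [0.001, -0.701, 0.713, -0.0]
contact_force: [0.2, 0.5, -1.0]
gripper_width: 0.668
```

>>> move_arm:
  commands: "0 0 0 0.2 0 0 0;0 0 0 0.2 0 0 0;0 0 0 0.1 0 0 0;0 0 0 0 0 0 0;0 0 0 0 0 0 0"

```text
t: 6.83
eef_pos: [0.4909, 0.2468, 0.0263]
tool_rot: [0.001, -0.701, 0.713, -0.0]
contact_force: [-1.7, -1.9, 9.5]
gripper_width: 0.673
```

>>> move_arm:
  commands: "0.85 0 0 0 0 0 0;0.95 0 0 0 0 0 0;1 0 0 0 0 0 0;1 0 0 0 0 0 0;1 0 0 0 0 0 0;1 0 0 -1 0 0 0;1 0 0 -3 0 0 0;1 0 0 -3 0 0 0;1 0 0 -3 0 0 0;1 0 0 -3 0 0 0;1 0 0 0 0 0 0"

```text
t: 7.75
eef_pos: [0.493, 0.2482, 0.1611]
tool_rot: [0.005, -0.701, 0.713, -0.001]
contact_force: [0.2, 0.3, 0.2]
gripper_width: 0.999
```

```bash
python3 -c "
from h import *
path((.619,.066,.155,138.5),(.619,.066,.019),(.619,.066,.13))"
```

```text
rz 40.6 then cm [  5.3  -21.5    0.77] tilt [0.009 0.005]
rz 0.0 then cm [ 0.07  0.12 13.6 ] tilt [ 0.01  -0.002]
rz 0.0 then cm [ -0.06  -0.1  -11.1 ] tilt [ 0.01  -0.002]
```

>>> move_arm:
  commands: "1 0 0 0 0 0 6.8;1 0 0 0 0 0 6.8;1 0 0 0 0 0 6.8;1 0 0 0 0 0 6.8;1 0 0 0 0 0 6.7;1 0 0 0 0 0 6.7;1 0.88 -3.58 0 0 0 0;1 0.88 -3.58 0 0 0 0;1 0.88 -3.58 0 0 0 0;1 0.88 -3.58 0.4 0 0 0;1 0.88 -3.58 0.4 0 0 0;1 0.9 -3.6 0 0 0 0"

```text
t: 8.75
eef_pos: [0.6159, 0.0626, 0.146]
tool_rot: [-0.001, -0.411, 0.912, 0.0]
contact_force: [1.2, -0.8, 0.6]
gripper_width: 0.997
```

Run:
```python
from h import *
c=bot.read_camera('top')
cv2.imwrite('pics/t2.png',cv2.resize(c['img'][170:320,100:430,::-1],(800,364),interpolation=cv2.INTER_CUBIC))
path((.619,.066,.155,138.5),(.619,.066,.019))
```

```text
rz -0.5 then cm [-0.88  0.93 -0.84] tilt [ 0.003 -0.005]
rz 0.0 then cm [-0.02  0.08 13.6 ] tilt [ 0.003 -0.005]
```

View pics/t2.png

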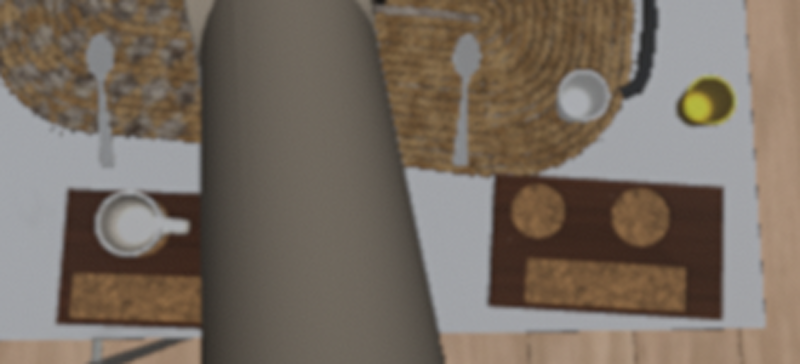

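Cup 1 stands in the short board's recess at (132,222) with its handle to the right. I'll let the arm settle and fine-tune over cup 2.

>>> move_arm:
  commands: "1 -0.5 0.5 2 0 0 -0.5;1 0 0 2 0 0 0;1 0 0 0 0 0 0;1 0 0 0 0 0 0"

```text
t: 9.13
eef_pos: [0.6142, 0.0712, 0.1058]
tool_rot: [-0.001, -0.415, 0.91, 0.0]
contact_force: [-0.1, -0.3, 0.8]
gripper_width: 0.999
```

```bash
python3 -c "
from h import *
path((.619,.066,.10,138.5),(.619,.066,.019))"
```

```text
rz 0.5 then cm [ 0.07 -0.7   0.58] tilt [-0.003 -0.   ]
rz 0.0 then cm [-0.02 -0.01  8.1 ] tilt [-0.003 -0.   ]
```

>>> move_arm:
  commands: "1 0 -0.35 0.6 0 0 0.5;1 0.05 -0.35 2 0 0 0;1 0 0 2.5 0 0 0;1 0 0 2 0 0 0;1 0 0 1.1 0 0 0;1 0 0 0.4 0 0 0;1 0 0 0 0 0 0;1 0 0 0 0 0 0;1 0 0 0 0 0 0"

```text
t: 9.88
eef_pos: [0.6214, 0.0663, 0.022]
tool_rot: [0.001, -0.411, 0.912, -0.0]
contact_force: [0.2, -0.7, 0.2]
gripper_width: 1.002
```

>>> move_arm:
  commands: "0 0 0 0 0 0 0;0 0 0 0 0 0 0;0 0 0 0 0 0 0;0 0 0 0 0 0 0;0 0 0 0 0 0 0;0 0 0 0 0 0 0;0 0 0 0 0 0 0;0 0 0 0 0 0 0"

```text
t: 10.55
eef_pos: [0.621, 0.0664, 0.0217]
tool_rot: [0.001, -0.411, 0.912, -0.0]
contact_force: [-1.0, 0.2, 5.9]
gripper_width: 0.663
```

>>> move_arm:
  commands: "0 0 0 -0.5 0 0 0;0 0 0 -1.5 0 0 0;0 0 0 -3 0 0 0;0 0 0 -3 0 0 0;0 0 0 -3 0 0 0;0 0 0 0 0 0 -6.7;0 0 0 0 0 0 -6.7;0 0 0 0 0 0 -6.7;0 0 0 0 0 0 -6.7;0 0 0 0 0 0 -6.7;0 0 0 0 0 0 -6.5;0 0 0 0 0 0 0"

```text
t: 11.55
eef_pos: [0.6201, 0.0658, 0.1307]
tool_rot: [-0.0, -0.699, 0.715, 0.0]
contact_force: [1.0, 0.3, 0.0]
gripper_width: 0.662
```

```bash
python3 -c "
from h import *
path((.494,-.2375,.13,178.5),(.494,-.2375,.026));print(bot.get_obs()['gripper_width'])"
```

```text
rz 0.2 then cm [30.65 11.81  0.07] tilt [-0.  0.]
rz 0.0 then cm [ 0.  -0.  10.4] tilt [-0.  0.]
0.6621116907138369
```

>>> move_arm:
  commands: "0 3.4 1.31 0 0 0 0;0 3.4 1.31 0 0 0 0;0 3.4 1.31 0 0 0 0;0 3.4 1.31 0 0 0 0;0 3.4 1.31 0 0 0 0;0 3.4 1.31 0 0 0 0;0 3.4 1.31 0 0 0 0;0 3.4 1.31 0 0 0 0;0 3.45 1.33 0 0 0 0;0 0 0 2 0 0 0;0 0 0 2 0 0 0;0 0 0 0 0 0 0"

```text
t: 12.55
eef_pos: [0.4984, -0.2203, 0.0864]
tool_rot: [-0.002, -0.695, 0.719, 0.004]
contact_force: [-1.2, 0.5, -1.3]
gripper_width: 0.665
```

```bash
python3 -c "
from h import *
bot.read_camera('top');path((.494,-.2375,.035,178.5))"
```

```text
rz -0.2 then cm [1.89 0.51 5.32] tilt [-0.007  0.002]
```

>>> move_arm:
  commands: "0 0.9 0.2 0 0 0 0;0 0.9 0.2 0 0 0 0;0 0 0 0 0 0 0;0 0 0 0 0 0 0;0 0 0 0 0 0 0"

```text
t: 13.02
eef_pos: [0.4983, -0.2355, 0.0905]
tool_rot: [-0.001, -0.698, 0.716, 0.0]
contact_force: [0.3, -0.0, -0.5]
gripper_width: 0.664
```

```bash
python3 -c "
from h import *
path((.494,-.2375,.035,178.5))"
```

```text
rz 0.1 then cm [0.21 0.42 5.55] tilt [-0.001 -0.   ]
```

>>> move_arm:
  commands: "0 0.2 0.4 2 0 0 0;0 0 0 2 0 0 0;0 0 0 1.3 0 0 0;0 0 0 0.3 0 0 0;0 0 0 0.3 0 0 0;0 0 0 0.3 0 0 0;0 0 0 0.2 0 0 0;0 0 0 0.1 0 0 0;0 0 0 0 0 0 0;0 0 0 0 0 0 0"

```text
t: 13.85
eef_pos: [0.4942, -0.2379, 0.0267]
tool_rot: [-0.001, -0.698, 0.716, 0.0]
contact_force: [-5.1, 1.8, 13.0]
gripper_width: 0.663
```

>>> move_arm:
  commands: "0.85 0 0 0 0 0 0;0.95 0 0 0 0 0 0;1 0 0 0 0 0 0;1 0 0 0 0 0 0;1 0 0 0 0 0 0;1 0 0 -1 0 0 0;1 0 0 -3 0 0 0;1 0 0 -3 0 0 0;1 0 0 -3 0 0 0;1 0 0 -3 0 0 0;1 0 0 -3 0 0 0;1 0 0 -3 0 0 0"

```text
t: 14.85
eef_pos: [0.4934, -0.2381, 0.217]
tool_rot: [-0.001, -0.698, 0.716, 0.001]
contact_force: [1.4, 0.3, -1.3]
gripper_width: 1.002
```

>>> move_arm:
  commands: "1 -3 -2 -1 0 0 0;1 -3 -2 -1 0 0 0;1 -3 -2 0 0 0 0;1 -2.8 -2.6 0 0 0 0;1 0 0 0 0 0 0;1 0 0 0 0 0 0;1 0 0 0 0 0 0;1 0 0 0 0 0 0"

```text
t: 15.52
eef_pos: [0.5821, -0.124, 0.2343]
tool_rot: [-0.001, -0.697, 0.717, 0.001]
contact_force: [-0.6, -0.7, 0.1]
gripper_width: 0.995
```

Run:
```python
from h import *
T=pose();np.save('T2.npy',T);c=bot.read_camera('wrist');np.save('c2.npy',c,allow_pickle=True)
print(np.round(T,3),bot.get_obs()['t'])
cv2.imwrite('pics/w2.png',c['img'][:,:,::-1])
```

```text
[[-0.027 -1.    -0.003  0.582]
 [-1.     0.027 -0.    -0.124]
 [ 0.     0.003 -1.     0.234]
 [ 0.     0.     0.     1.   ]] 15.5667
```

View pics/w2.png

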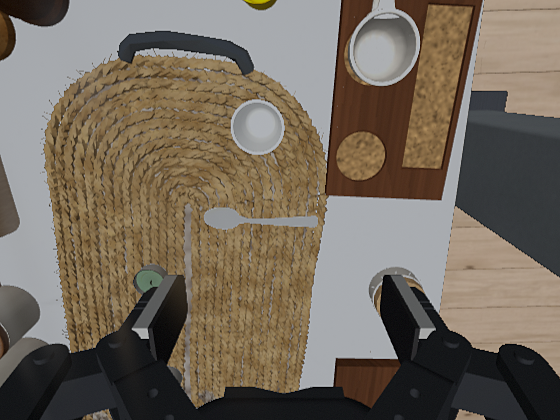

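The second cup sits in the long board's recess at (385,47) with its handle to the right. The glass is at (258,127), the right spoon runs from (204,217) to (318,221), and the glass recess is at (361,155).

Run:
```python
from h import *
T=np.load('T2.npy');c=np.load('c2.npy',allow_pickle=True).item();im=c['img'];H,S,V=cv2.split(cv2.cvtColor(im,cv2.COLOR_RGB2HSV));vis=im.copy()
def fit(n,b,z,m,op=0,rect=0):
    x0,y0,x1,y1=b;f=np.zeros(S.shape,np.uint8);f[y0:y1,x0:x1]=m[y0:y1,x0:x1]
    f=cv2.morphologyEx(f,cv2.MORPH_CLOSE,np.ones((5,5)))
    k=max(cv2.findContours(f,0,1)[0],key=cv2.contourArea);k=cv2.convexHull(k) if not op else k
    if op:
        g=np.zeros_like(f);cv2.drawContours(g,[k],-1,1,-1);g=cv2.morphologyEx(g,cv2.MORPH_OPEN,cv2.getStructuringElement(cv2.MORPH_ELLIPSE,(op,op)));k=max(cv2.findContours(g,0,1)[0],key=cv2.contourArea)
    cv2.drawContours(vis,[k],-1,(255,0,255),1)
    w=ray(c,k.reshape(-1,2),z,T)[:,:2].astype(np.float32)*1000
    r=cv2.minAreaRect(w) if rect else cv2.fitEllipse(w);print(n,np.round(r[0],1),np.round(r[1],1),round(r[2],1))
white=(S<50)&(V>115);cork=(S>70)&(V>90)
fit('glass',(215,88,300,165),.069,white,25)
fit('cup',(342,0,425,92),.062,white,31)
fit('spoonR',(195,195,325,240),.014,white,0,1)
fit('grec',(332,125,390,188),.013,cork)
fit('srec',(398,0,476,175),.013,cork,0,1)
print('spR ends',np.round(ray(c,[(203.5,217),(318,221)],.013,T)[:,:2]*1000,1).tolist())
print('handle tip',np.round(ray(c,[(386,4)],.055,T)[:,:2]*1000,1))
cv2.imwrite('pics/w2m.png',cv2.resize(vis[:260,180:480,::-1],None,fx=2,fy=2))
```

```text
glass [ 602.9 -176.4] [46.6 48.1] 6.1
cup [ 493.3 -238.6] [57.8 60.5] 177.0
spoonR [611.6 -70.5] [134.2  44.9] 2.5
grec [ 498.2 -137.2] [52. 53.] 174.7
srec [ 428.2 -200.3] [155.   45.9] 85.9
spR ends [[673.3, -72.4], [543.1, -63.8]]
handle tip [[ 492.2 -271.9]]
```

View pics/w2m.png

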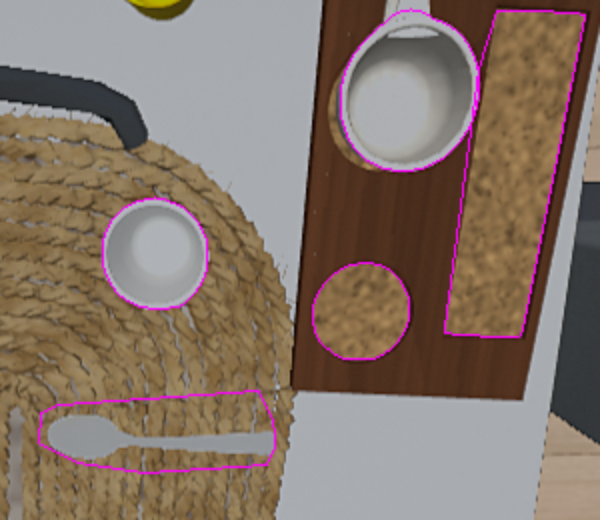

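```bash
python3 -c "
from h import *
path((.603,-.1765,.10),(.603,-.1765,.024))"
```

```text
rz 0.0 then cm [ 5.17 -2.29 13.43] tilt [-0.003 -0.   ]
rz 0.0 then cm [-0.   -0.03  7.6 ] tilt [-0.003 -0.   ]
```

>>> move_arm:
  commands: "1 1.3 -0.57 3.2 0 0 0;1 1.3 -0.57 3.2 0 0 0;1 1.3 -0.57 3.2 0 0 0;1 1.27 -0.57 3.2 0 0 0;1 0 0 0.6 0 0 0;1 0 0 2 0 0 0;1 0 0 2 0 0 0;1 0 0 2 0 0 0;1 0 0 1.2 0 0 0;1 0 0 0.4 0 0 0;1 0 0 0 0 0 0;1 0 0 0 0 0 0"

```text
t: 16.57
eef_pos: [0.6043, -0.1746, 0.0257]
tool_rot: [-0.0, -0.698, 0.716, 0.001]
contact_force: [0.8, 0.1, 1.4]
gripper_width: 0.999
```

>>> move_arm:
  commands: "0 0 0 0 0 0 0;0 0 0 0 0 0 0;0 0 0 0 0 0 0;0 0 0 0 0 0 0;0 0 0 0 0 0 0;0 0 0 0 0 0 0;0 0 0 0 0 0 0;0 0 0 0 0 0 0;0 0 0 0 0 0 0"
  force: 30

```text
t: 17.32
eef_pos: [0.6042, -0.1746, 0.0255]
tool_rot: [-0.001, -0.698, 0.716, 0.001]
contact_force: [-1.1, -0.4, 5.8]
gripper_width: 0.534
```

>>> move_arm:
  commands: "0 0 0 -0.5 0 0 0;0 0 0 -1.5 0 0 0;0 0 0 -3 0 0 0;0 0 0 -3 0 0 0;0 0 0 0 0 0 0;0 -0.9 2.5 0 0 0 0;0 -0.9 2.6 0 0 0 0;0 -0.9 2.6 0 0 0 0;0 -0.9 2.6 0 0 0 0;0 0 0 0 0 0 0;0 0 0 0 0 0 0;0 0 0 0 0 0 0"

```text
t: 18.32
eef_pos: [0.5028, -0.1365, 0.1055]
tool_rot: [-0.0, -0.698, 0.716, 0.0]
contact_force: [0.4, 0.1, -0.6]
gripper_width: 0.532
```

```bash
python3 -c "
from h import *
path((.5,-.1365,.031));print(bot.get_obs()['gripper_width'])"
```

```text
rz 0.0 then cm [0.01 0.28 7.45] tilt [-0.001 -0.   ]
0.5319643488944483
```

>>> move_arm:
  commands: "0 0 0.28 2 0 0 0;0 0 0 2.5 0 0 0;0 0 0 2 0 0 0;0 0 0 0.5 0 0 0;0 0 0 0.2 0 0 0;0 0 0 0.2 0 0 0;0 0 0 0.2 0 0 0;0 0 0 0.1 0 0 0;0 0 0 0 0 0 0;0 0 0 0 0 0 0"

```text
t: 19.15
eef_pos: [0.5004, -0.1357, 0.0304]
tool_rot: [-0.0, -0.698, 0.716, -0.0]
contact_force: [-5.1, 0.6, 15.2]
gripper_width: 0.531
```

>>> move_arm:
  commands: "0.7 0 0 0 0 0 0;0.85 0 0 0 0 0 0;0.9 0 0 0 0 0 0;0.9 0 0 0 0 0 0;0.9 0 0 -0.6 0 0 0;0.9 0 0 -2 0 0 0;0.9 0 0 -3 0 0 0;0.9 0 0 -3 0 0 0;0.9 0 0 -2 0 0 0;0.9 -1.5 -2.5 0 0 0 0;0.9 -2 -3 0 0 0 0;0.9 -2 -3 0 0 0 0"

```text
t: 20.15
eef_pos: [0.5865, -0.084, 0.1343]
tool_rot: [-0.001, -0.697, 0.717, 0.0]
contact_force: [0.8, 0.2, -0.7]
gripper_width: 0.898
```

>>> move_arm:
  commands: "0.6 0 0 0 0 0 7.1;0.6 0 0 0 0 0 7.1;0.6 0 0 0 0 0 7.1;0.6 0 0 0 0 0 7.1;0.6 0 0 0 0 0 7.1;0.6 0 0 0 0 0 7.1;0.6 0 0 0 0 0 7.1;0.6 0 0 0 0 0 7.1;0.6 0 0 0 0 0 7.1;0.6 0 0 0 0 0 7.1;0.6 0 0 0 0 0 7.1;0.6 0 0 0 0 0 7.1"

```text
t: 21.15
eef_pos: [0.5855, -0.0828, 0.1339]
tool_rot: [-0.001, -0.026, 1.0, 0.0]
contact_force: [-0.3, 0.5, 0.5]
gripper_width: 0.597
```

>>> move_arm:
  commands: "0.6 0 0 0 0 0 7;0.6 0 0 0 0 0 0;0.6 0 0 0 0 0 0;0.6 0 0 0 0 0 0"

```text
t: 21.48
eef_pos: [0.5856, -0.083, 0.1336]
tool_rot: [-0.001, 0.03, 1.0, 0.0]
contact_force: [-0.0, 0.8, -0.5]
gripper_width: 0.598
```

```bash
python3 -c "
from h import *
path((.608,-.068,.06,86.3),(.608,-.068,.011));o=bot.get_obs();print(o['gripper_width'],np.round(o['q'],2))"
```

```text
rz 0.2 then cm [-2.16  1.64  7.36] tilt [-0.003  0.001]
rz 0.0 then cm [-0.01 -0.    4.9 ] tilt [-0.003  0.001]
0.5977078640931824 [ 0.58  0.56 -0.73  1.81  0.45  0.95  1.17]
```

>>> move_arm:
  commands: "0.6 -0.7 0.55 2.5 0 0 0.2;0.6 -0.7 0.55 2.5 0 0 0;0.6 -0.75 0.55 2.4 0 0 0;0.6 0 0 2 0 0 0;0.6 0 0 1.5 0 0 0;0.6 0 0 0.8 0 0 0;0.6 0 0 0.4 0 0 0;0.6 0 0 0 0 0 0;0.6 0 0 0 0 0 0"
  force: 25

```text
t: 22.23
eef_pos: [0.6083, -0.0682, 0.0133]
tool_rot: [-0.001, 0.034, 0.999, 0.0]
contact_force: [0.0, -0.5, -0.3]
gripper_width: 0.601
```

Run:
```python
from h import *
path((.608,-.068,.011,86.3))
T=pose();c=bot.read_camera('top');cv2.imwrite('pics/x.png',c['img'][:,:,::-1])
c=bot.read_camera('wrist');cv2.imwrite('pics/w3.png',c['img'][:,:,::-1])
```

```text
rz -0.2 then cm [0.03 0.02 0.23] tilt [-0.001  0.   ]
```

View pics/w3.png

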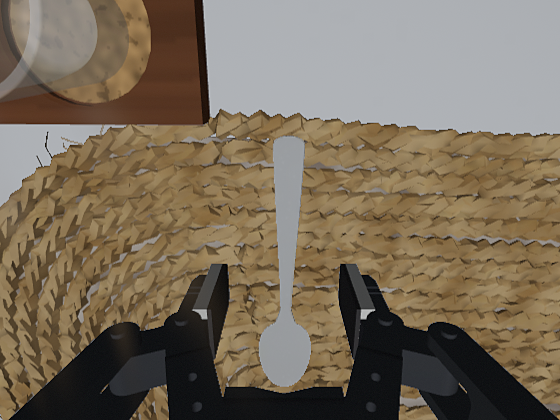

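The spoon lies centred between the jaws, along the image's vertical. I'll close on it.

>>> move_arm:
  commands: "0.6 0 0 0.2 0 0 0;0 0 0 0 0 0 0;0 0 0 0 0 0 0;0 0 0 0 0 0 0;0 0 0 0 0 0 0;0 0 0 0 0 0 0;0 0 0 0 0 0 0;0 0 0 0 0 0 0;0 0 0 0 0 0 0;0 0 0 0 0 0 0"

```text
t: 23.17
eef_pos: [0.608, -0.068, 0.0108]
tool_rot: [-0.001, 0.034, 0.999, 0.0]
contact_force: [-1.7, -0.6, 4.6]
gripper_width: 0.233
```

>>> move_arm:
  commands: "0 0 0 -0.5 0 0 0;0 0 0 -1.5 0 0 0;0 0 0 -3 0 0 0;0 0 0 -3 0 0 0;0 0 0 -3 0 0 0;0 0 0 -1 0 0 0;0 0 0 0 0 0 -7;0 0 0 0 0 0 -7;0 0 0 0 0 0 -7;0 0 0 0 0 0 -7;0 0 0 0 0 0 -7;0 0 0 0 0 0 -7"

```text
t: 24.17
eef_pos: [0.6079, -0.0682, 0.1309]
tool_rot: [-0.001, -0.33, 0.944, 0.001]
contact_force: [-1.2, -0.4, -0.7]
gripper_width: 0.235
```

>>> move_arm:
  commands: "0 0 0 0 0 0 -7;0 0 0 0 0 0 -7;0 0 0 0 0 0 -7;0 0 0 0 0 0 -7;0 0 0 0 0 0 -7;0 0 0 0 0 0 -7;0 0 0 0 0 0 -5.5;0 0 0 0 0 0 0;0 0 0 0 0 0 0;0 0 0 0 0 0 0"

```text
t: 25.0
eef_pos: [0.608, -0.0682, 0.1306]
tool_rot: [-0.001, -0.679, 0.735, 0.001]
contact_force: [0.3, -0.4, -0.5]
gripper_width: 0.23
```

```bash
python3 -c "
from h import *
path((.429,-.201,.131,175.85),(.429,-.201,.02));print(bot.get_obs()['gripper_width'])"
```

```text
rz -0.4 then cm [1.454e+01 1.690e+01 1.000e-02] tilt [-0.003  0.   ]
rz 0.0 then cm [ 0.   -0.03 11.1 ] tilt [-0.003  0.   ]
0.23009151937167271
```

>>> move_arm:
  commands: "0 2 2.4 0 0 0 -0.4;0 2.1 2.4 0 0 0 0;0 2.1 2.42 0 0 0 0;0 2.1 2.42 0 0 0 0;0 2.1 2.42 0 0 0 0;0 2.1 2.42 0 0 0 0;0 2.04 2.42 0 0 0 0;0 0 0 0 0 0 0;0 0 0 1 0 0 0;0 0 0 3 0 0 0;0 0 0 2 0 0 0;0 0 0 0 0 0 0"

```text
t: 26.0
eef_pos: [0.4277, -0.1998, 0.0677]
tool_rot: [-0.002, -0.682, 0.731, 0.003]
contact_force: [-0.9, -0.2, -0.8]
gripper_width: 0.232
```

>>> move_arm:
  commands: "0 0 0 0 0 0 0;0 0 0 0 0 0 0;0 0 0 0 0 0 0"

```text
t: 26.25
eef_pos: [0.4305, -0.2008, 0.072]
tool_rot: [-0.0, -0.682, 0.731, 0.0]
contact_force: [0.9, -1.1, -0.1]
gripper_width: 0.235
```

Run:
```python
from h import *
path((.429,-.201,.02,175.85));c=bot.read_camera('wrist');cv2.imwrite('pics/w4.png',c['img'][:,:,::-1])
```

```text
rz 0.2 then cm [0.03 0.15 5.2 ] tilt [-0.001 -0.   ]
```

View pics/w4.png

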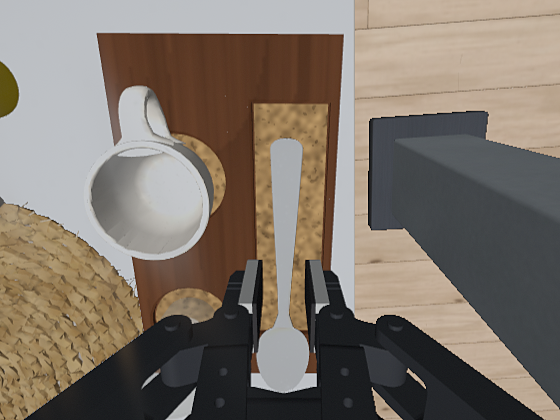

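The spoon is held and aligned above the recess. I'll lower it and let go with a part opening, because the cup is close.

>>> move_arm:
  commands: "0 0 0.15 2 0 0 0;0 0 0 2 0 0 0;0 0 0 0.8 0 0 0;0 0 0 0.3 0 0 0;0 0 0 0 0 0 0;0 0 0 0 0 0 0"

```text
t: 26.8
eef_pos: [0.4282, -0.2011, 0.0207]
tool_rot: [-0.0, -0.682, 0.731, 0.001]
contact_force: [-0.3, 0.3, 0.2]
gripper_width: 0.234
```

>>> move_arm:
  commands: "0.42 0 0 0 0 0 0;0.42 0 0 0 0 0 0;0.42 0 0 0 0 0 0;0.42 0 0 0 0 0 0;0.42 0 0 -0.5 0 0 0;0.42 0 0 -2 0 0 0;0.42 0 0 -3 0 0 0;0.42 0 0 -3 0 0 0;0.42 0 0 -2 0 0 0;0.6 0 0 0 0 0 0;0.6 0 0 0 0 0 0"

```text
t: 27.72
eef_pos: [0.4284, -0.2016, 0.1259]
tool_rot: [-0.001, -0.682, 0.731, -0.0]
contact_force: [-0.1, -0.1, 0.5]
gripper_width: 0.599
```

Run:
```python
from h import *
T=pose();np.save('T5.npy',T);c=bot.read_camera('wrist');np.save('c5.npy',c,allow_pickle=True);cv2.imwrite('pics/w5.png',c['img'][:,:,::-1])
path((.53,.2,.20),(.61,.2848,.10,85.9),(.61,.2848,.011))
```

```text
rz 0.0 then cm [-40.76  -7.4   -7.55] tilt [-0.003 -0.   ]
rz -89.9 then cm [ 7.37 -9.06  9.98] tilt [-0.003 -0.   ]
rz 0.0 then cm [-0.   -0.02  8.9 ] tilt [ 0.    -0.003]
```

View pics/w5.png

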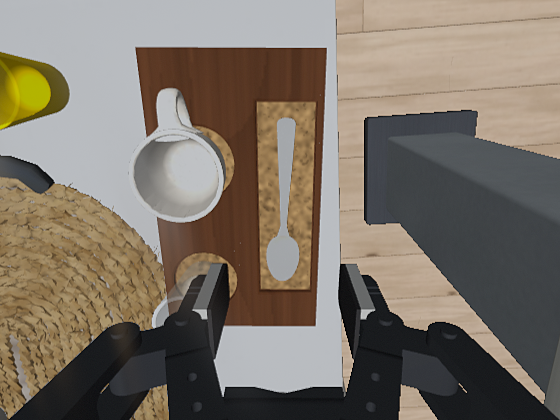

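The spoon lies in its recess on the long board, from (285,120) to (283,280). Next is the left spoon.

>>> move_arm:
  commands: "0.6 -1 -1.5 -1.5 0 0 0;0.6 -3 -1.5 -1.5 0 0 0;0.6 -3 -1.5 -1.5 0 0 0;0.6 -3 -1.5 -1 0 0 0;0.6 -3 -1 0 0 0 0;0.6 -3 -0.4 0 0 0 0;0.6 -3 0 0 0 0 0;0.6 -3 0 0 0 0 0;0.6 -3 0 0 0 0 0;0.6 -3 0 0 0 0 0;0.6 -3 0 0 0 0 0;0.6 -3 0 0 0 0 0"

```text
t: 28.77
eef_pos: [0.5244, 0.1339, 0.1782]
tool_rot: [-0.002, -0.682, 0.731, 0.002]
contact_force: [0.7, 1.2, 0.1]
gripper_width: 0.599
```

>>> move_arm:
  commands: "0.6 -3 0 0 0 0 0;0.6 -3 0 0 0 0 0;0.6 0 0 0 0 0 6.8;0.6 0 0 0 0 0 6.8;0.6 0 0 0 0 0 6.8;0.6 0 0 0 0 0 6.8;0.6 0 0 0 0 0 6.8;0.6 0 0 0 0 0 6.8;0.6 0 0 0 0 0 6.8;0.6 0 0 0 0 0 6.8;0.6 0 0 0 0 0 6.8;0.6 0 0 0 0 0 6.8"

```text
t: 29.77
eef_pos: [0.5286, 0.1923, 0.1782]
tool_rot: [-0.003, -0.154, 0.988, 0.0]
contact_force: [0.3, -0.5, 0.1]
gripper_width: 0.597
```

>>> move_arm:
  commands: "0.6 0 0 0 0 0 6.8;0.6 0 0 0 0 0 6.8;0.6 0 0 0 0 0 0;0.6 0 0 0 0 0 0;0.6 0 0 0 0 0 0"

```text
t: 30.18
eef_pos: [0.529, 0.1925, 0.179]
tool_rot: [-0.002, -0.04, 0.999, -0.0]
contact_force: [-0.3, -0.2, -0.0]
gripper_width: 0.603
```

Run:
```python
from h import *
path((.6106,.2848,.10,94.1),(.6106,.2848,.011));T=pose();np.save('T6.npy',T);c=bot.read_camera('wrist');np.save('c6.npy',c,allow_pickle=True);cv2.imwrite('pics/w6.png',c['img'][:,:,::-1])
```

```text
rz 0.5 then cm [-8.83  8.62  7.87] tilt [-0.004 -0.   ]
rz 0.0 then cm [-0.03 -0.    8.9 ] tilt [-0.004 -0.   ]
```

View pics/w6.png

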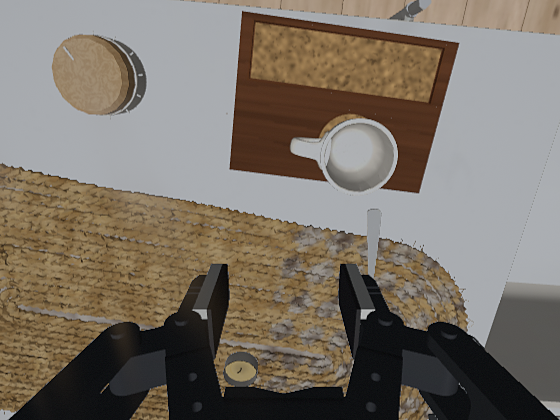

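The cup on the short board is well placed, with its handle to the right. The spoon's handle end is at (374,210).

>>> move_arm:
  commands: "0.6 -2 2 0 0 0 0.5;0.6 -2.3 2.2 0 0 0 0;0.6 -2.3 2.2 1 0 0 0;0.6 -2.2 2.2 3 0 0 0;0.6 0 0 3 0 0 0;0.6 0 0 2 0 0 0;0.6 0 0 2 0 0 0;0.6 0 0 0 0 0 0;0.6 0 0 0 0 0 0;0.6 0 0 0 0 0 0;0.6 0 0 0 0 0 0"

```text
t: 31.15
eef_pos: [0.6111, 0.2845, 0.0725]
tool_rot: [-0.0, -0.034, 0.999, 0.001]
contact_force: [0.4, 0.7, 0.4]
gripper_width: 0.597
```

Run:
```python
from h import *
c=np.load('c6.npy',allow_pickle=True).item();print('handle end',np.round(ray(c,[(374.5,209.5)],.013,np.load('T6.npy'))*1000,1))
path((.6106,.2848,.011,94.1));T=pose();np.save('T7.npy',T);c=bot.read_camera('wrist');np.save('c7.npy',c,allow_pickle=True);cv2.imwrite('pics/w7.png',c['img'][:,:,::-1])
```

```text
handle end [[546.8 281.   13. ]]
rz -0.2 then cm [0.05 0.02 6.15] tilt [-0.     0.002]
```

View pics/w7.png

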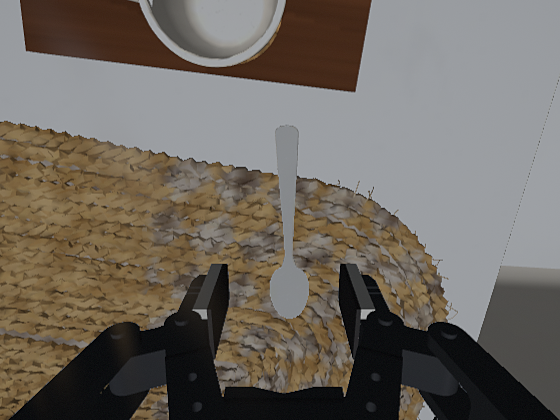

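The spoon is centred between the jaws. Descend and grip.

>>> move_arm:
  commands: "0.6 0 0 2 0 0 0;0.6 0 0 2 0 0 0;0.6 0 0 1.5 0 0 0;0.6 0 0 0.6 0 0 0;0.6 0 0 0 0 0 0;0.6 0 0 0 0 0 0;0 0 0 0 0 0 0;0 0 0 0 0 0 0;0 0 0 0 0 0 0;0 0 0 0 0 0 0;0 0 0 0 0 0 0;0 0 0 0 0 0 0"

```text
t: 32.2
eef_pos: [0.6107, 0.2843, 0.0109]
tool_rot: [-0.0, -0.034, 0.999, 0.001]
contact_force: [-0.3, -2.0, 6.4]
gripper_width: 0.225
```

>>> move_arm:
  commands: "0 0 0 0 0 0 0;0 0 0 0 0 0 0;0 0 0 0 0 0 0"

```text
t: 32.45
eef_pos: [0.6107, 0.2843, 0.011]
tool_rot: [-0.0, -0.034, 0.999, 0.001]
contact_force: [-0.3, -0.9, 5.8]
gripper_width: 0.229
```

>>> move_arm:
  commands: "0 0 0 -0.5 0 0 0;0 0 0 -1.5 0 0 0;0 0 0 -3 0 0 0;0 0 0 -3 0 0 0;0 0 0 -3 0 0 0;0 0 0 -1 0 0 0;0 0 0 0 0 0 -6.9;0 0 0 0 0 0 -6.9;0 0 0 0 0 0 -6.9;0 0 0 0 0 0 -6.9;0 0 0 0 0 0 -6.9;0 0 0 0 0 0 -6.9"

```text
t: 33.45
eef_pos: [0.6102, 0.2837, 0.1303]
tool_rot: [-0.001, -0.388, 0.922, 0.001]
contact_force: [0.2, 0.3, -0.9]
gripper_width: 0.23
```

>>> move_arm:
  commands: "0 0 0 0 0 0 -6.9;0 0 0 0 0 0 -6.9;0 0 0 0 0 0 -6.9;0 0 0 0 0 0 -6.9;0 0 0 0 0 0 -6.9;0 0 0 0 0 0 -6.9;0 0 0 0 0 0 0;0 0 0 0 0 0 0;0 0 0 0 0 0 0"

```text
t: 34.2
eef_pos: [0.6103, 0.2838, 0.1299]
tool_rot: [-0.001, -0.685, 0.728, 0.001]
contact_force: [1.0, 0.6, -0.2]
gripper_width: 0.232
```

```bash
python3 -c "
from h import *
path((.4225,.232,.13,176.9),(.4225,.232,.02));print(bot.get_obs()['gripper_width'])"
```

```text
rz -0.4 then cm [ 6.19 18.47  0.03] tilt [-0.003  0.   ]
rz 0.0 then cm [ 0.   -0.03 11.  ] tilt [-0.003  0.   ]
0.2322636716795502
```

>>> move_arm:
  commands: "0 1 3 0 0 0 -0.4;0 1 3.1 0 0 0 0;0 1.05 3.1 0 0 0 0;0 1.05 3.1 0 0 0 0;0 1.05 3.1 0 0 0 0;0 1.04 3.07 0 0 0 0;0 0 0 0 0 0 0;0 0 0 2 0 0 0;0 0 0 2 0 0 0;0 0 0 0 0 0 0;0 0 0 0 0 0 0"

```text
t: 35.12
eef_pos: [0.4222, 0.2314, 0.09]
tool_rot: [-0.002, -0.689, 0.725, 0.001]
contact_force: [-0.5, -0.3, 0.6]
gripper_width: 0.23
```

Run:
```python
from h import *
path((.4225,.232,.02,176.9));c=bot.read_camera('wrist');cv2.imwrite('pics/w8.png',c['img'][:,:,::-1])
```

```text
rz 0.2 then cm [-0.07 -0.05  7.  ] tilt [-0.004 -0.   ]
```

View pics/w8.png

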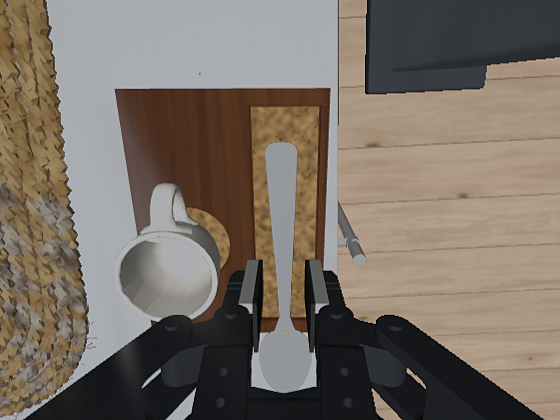

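The spoon is over the short board's recess. The cup is close on the left, so I'll shift 2 mm away from it and open less.

>>> move_arm:
  commands: "0 -0.05 0.15 2 0 0 0.2;0 0 0 2 0 0 0;0 0 0 1.5 0 0 0;0 0 0 0.8 0 0 0;0 0 0 0 0 0 0"

```text
t: 35.58
eef_pos: [0.4208, 0.2321, 0.0268]
tool_rot: [-0.001, -0.688, 0.726, 0.001]
contact_force: [-0.2, 0.5, 0.7]
gripper_width: 0.231
```

>>> move_arm:
  commands: "0 0 0 0.4 0 0 0;0 0 0 0.2 0 0 0;0 0 0 0 0 0 0;0 0 0 0 0 0 0"

```text
t: 35.92
eef_pos: [0.4213, 0.2323, 0.0217]
tool_rot: [-0.0, -0.688, 0.726, 0.001]
contact_force: [0.7, -0.2, -0.9]
gripper_width: 0.233
```

Then release and retreat up and clear of both boards, for a top-camera view.

>>> move_arm:
  commands: "0.23 0 0 0.1 0 0 0;0.37 0 0 0 0 0 0;0.37 0 0 0 0 0 0;0.37 0 0 0 0 0 0;0.37 0 0 0 0 0 0;0.37 0 0 -0.5 0 0 0;0.37 0 0 -2 0 0 0;0.37 0 0 -3 0 0 0;0.37 0 0 -3 0 0 0;0.37 0 0 -3 0 0 0;0.37 0 0 -3 0 0 0;0.37 0 0 -2 0 0 0"

```text
t: 36.92
eef_pos: [0.4216, 0.2329, 0.188]
tool_rot: [0.0, -0.688, 0.726, 0.001]
contact_force: [0.6, -0.6, 0.2]
gripper_width: 0.371
```

>>> move_arm:
  commands: "0.5 -3 0 0 0 0 0;0.5 -3 0 0 0 0 0;0.5 -3 0 0 0 0 0;0.5 -3 0 0 0 0 0;0.5 -3 0 0 0 0 0;0.5 -3 0 0 0 0 0;0.5 -3 0 0 0 0 0;0.5 -3 0 0 0 0 0;0.5 -3 0 0 0 0 0;0.5 0 0 0 0 0 0;0.5 0 0 0 0 0 0"

```text
t: 37.83
eef_pos: [0.4343, 0.5035, 0.1854]
tool_rot: [-0.001, -0.689, 0.725, 0.002]
contact_force: [0.2, 0.7, -0.5]
gripper_width: 0.498
```

Run:
```python
from h import *
a=bot.read_camera('top');s=bot.read_camera('scene')
np.save('c9.npy',[a,s],allow_pickle=True)
u=cv2.resize(a['img'][140:320,90:420],(800,436),interpolation=cv2.INTER_CUBIC);cv2.imwrite('pics/t9.png',u[:,:,::-1])
u=cv2.resize(s['img'][110:370,100:420],(738,600),interpolation=cv2.INTER_CUBIC);cv2.imwrite('pics/s9.png',u[:,:,::-1])
```

```text
(no output)
```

View pics/t9.png

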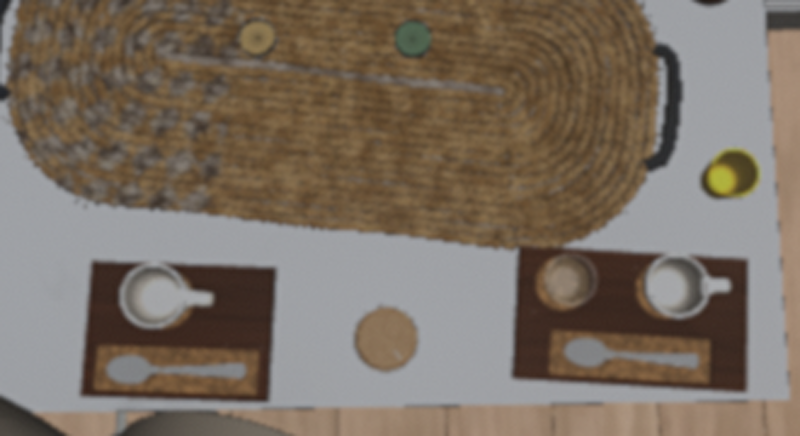

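View pics/s9.png

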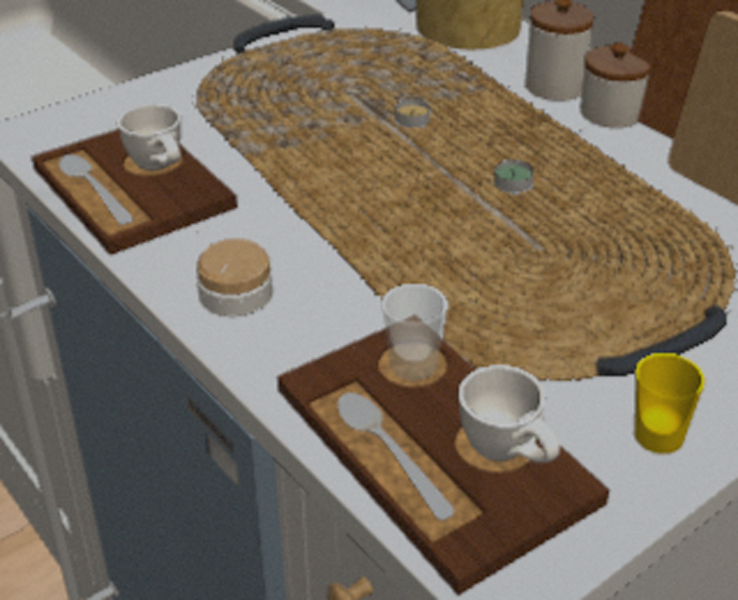

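Both views show everything in its recess, with both handles to the right and the timer and tealights unmoved. I'll check the seating by triangulating the rim heights numerically.

Run:
```python
from h import *
a,s=np.load('c9.npy',allow_pickle=True)
def white(c,b,op):
    S,V=cv2.split(cv2.cvtColor(c['img'],cv2.COLOR_RGB2HSV))[1:];x0,y0,x1,y1=b
    f=np.zeros(S.shape,np.uint8);f[y0:y1,x0:x1]=((S<60)&(V>110))[y0:y1,x0:x1]
    k=cv2.convexHull(max(cv2.findContours(f,0,1)[0],key=cv2.contourArea));g=np.zeros_like(f);cv2.drawContours(g,[k],-1,1,-1)
    g=cv2.morphologyEx(g,cv2.MORPH_OPEN,cv2.getStructuringElement(cv2.MORPH_ELLIPSE,(op,op)))
    return max(cv2.findContours(g,0,1)[0],key=cv2.contourArea).reshape(-1,2)
for n,c,b,op,T in [('short wrist',np.load('c6.npy',allow_pickle=True).item(),(315,108,402,200),45,np.load('T6.npy')),
  ('short top',a,(135,245,180,278),19,None),('long top',a,(352,243,393,275),19,None),('long wrist2',np.load('c2.npy',allow_pickle=True).item(),(342,0,425,92),45,np.load('T2.npy')),('long wrist5',np.load('c5.npy',allow_pickle=True).item(),(125,115,228,225),61,np.load('T5.npy'))]:
    k=white(c,b,op)
    for z in (.062,.067):
        e=cv2.fitEllipse(ray(c,k,z,T)[:,:2].astype(np.float32)*1000);print(n,z,np.round(e[0],1),np.round(e[1],1))
for n,p in [('short',[(105,370),(246,371)]),('long',[(563,351),(698,361)])]:
    print('spoon',n,np.round(ray(a,np.float64(p)*330/800+[90,140],.02)[:,:2]*1000,1).tolist())
```

```text
short wrist 0.062 [494.  245.9] [64.7 69.7]
short wrist 0.067 [493.  244.8] [63.5 68.4]
short top 0.062 [499.6 235.7] [66.4 94.6]
short top 0.067 [499.3 234.5] [66.  94.1]
long top 0.062 [ 499.6 -246. ] [61.1 85.1]
long top 0.067 [ 499.4 -244.7] [60.8 84.6]
long wrist2 0.062 [ 493.4 -239.6] [57.8 63.3]
long wrist2 0.067 [ 494.8 -239.1] [56.9 62.3]
long wrist5 0.062 [ 495.1 -241.1] [62.5 72. ]
long wrist5 0.067 [ 493.3 -242.2] [61.  70.3]
spoon short [[423.8, 297.8], [420.9, 165.0]]
spoon long [[435.1, -136.8], [423.8, -266.1]]
```

```bash
python3 -c "
from h import *
print(bot.hand_in(),bot.get_obs()['t'])"
```

```text
the job is handed in; nothing more can be done
the job is handed in; nothing more can be done
```

Both boards are laid, and I handed the job in about 38 s into the 138 s allowed. The hand-in reports no verdict.

**What I did:** The left cup and spoon went to the short board. The right cup and spoon and the water glass went to the long board. Both cups were turned so their handles point right. The arm ended raised and clear of everything.

**What the last checks showed:**
- **Seating:** Both cups and the glass touched down 5 mm above their height on the tray, which matches the recess floors. The spoons were let go just above the board tops and lie inside their recesses in the last top view.
- **Position:** The wrist camera put the cup centres about 1–4 mm from their recess centres, and the recesses allow 8 mm. The spoons measured centred to about 1–2 mm. The glass was judged only by touchdown height and by eye.
- **Untouched items:** The timer, tealights and yellow glass look unmoved in the last views.

**What disagreed:** The last top-camera fits of the cup rims were stretched by the handles, reading up to 95 mm across, with centres about 10 mm off. I disregarded them and relied on the wrist fits and touchdown heights. Two of the wrist fits were also stretched, by up to 10–12 mm in diameter.

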